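# Press the bushings and stop into a knee bracket

### The arm

A 6-joint arm with a two-finger parallel gripper is mounted at the origin on the work surface. World frame = base frame: x ahead of the robot, y to its left, z up, the work surface at z = 0. Lengths are in mm, angles in rad, forces in N, time in s.
With the tool pointing down it reaches from about 300 to 875 mm from the base axis. Payload 4.2 kg.
Tool frame: the origin (TCP) lies midway between the tips of the shut fingers; the grasp point (between the pads) lies 19 mm behind it; z points along the fingers, y is the line along which they close (so a half turn about z gives the same grasp; the last joint's range is limited). The gripper opens to 85 mm and grips with 20 to 120 N. Pads are 22 mm wide; open, the fingers measure 114 mm over their backs; the gripper's body (76 mm by 85 mm) begins 54 mm behind the grasp point. The pads swing forward as they close: fully open they stand 13 mm farther back than shut.
Start: joints at [-1.122, 0.32, 1.565, -0, 1.257, -0.02], TCP at [259.799, -512.977, 231.338] pointing down, gripper open.
Joint ranges: [-3.11, 3.11], [-0.84, 2.01], [0.21, 2.61], [-1.34, 4.49], [0.05, 2.63], [-2.56, 2.56]. Speed limits (rad/s): [2.57, 2.57, 3.14, 3.14, 3.14, 3.14].

### API

Orientations are given as [roll, pitch, yaw] about the fixed x, y, z axes, in that order (R = Rz(yaw) Ry(pitch) Rx(roll)).
In Python, from workcell import arm gives the robot as it stands.
- The arm moves only by the shell command python3 -m jog 'ROWS' [FORCE]. ROWS is JSON, one flat list of numbers, 7 for each row, row after row: the turn, a rotation vector about the tool's x, y, z in rad, then the shift along the tool's x, y, z in mm, then the finger opening in mm, from 0 to 85.4. A call has 1 to 20 rows; each row shifts and turns the commanded pose from where the row before left it, along the tool's axes as they then stand; what a row does not reach is not made up. A row lasts 1/10 s, in which the tool goes at most 50 mm and 8.59 degrees, less where a joint would pass 70% of its speed; a pose out of reach is approached as far as the arm can. A call with a gripper value outside its range is refused whole. The fingers move at their own pace and stop on an object; FORCE is the grip in N (left out, the last holds). Time passes only in rows, so rows that do not move let the fingers close. It gives the time, the measured TCP pose, the force, the opening and the grip force at its end, in the units of the state.
- arm.read_state(): the state, without advancing time (a new reading comes with each control period).
- arm.capture(name): name is "side" or "top" or "wrist"; returns a dict with "img" (384x512x3 uint8, red, green, blue), "vertical_fov" (degrees; the focal length in pixels is half the picture's height over the tangent of half this angle, whatever the lens; pixels are square), "cx", "cy" (the principal point, pixels), "pose" (4x4, takes a point from camera to world coordinates); the wrist camera has in their place "mount" (4x4, takes a point from camera to tool coordinates, whose origin is the TCP and whose axes are the flange's). Camera axes: x right, y down, z forward; pixel columns grow to the right and rows downward; lengths in mm; the calibration is good to about 2 mm. A picture is of the moment at which its call begins: read the wrist's pose just before it. There is no depth.
- arm.sign_off(): hands the job in; it is judged then, once.
Trained networks look in the newest picture that a camera, given by its name, has taken for a name from the list of things; names that differ only in an ending like _2 or _b are one class to them, and where a whole thing is asked for, a point or a joint stands for the part that bears it (a point fixed in the world has none). Each returns a list of dicts, best first, with "p" (0 to 1); they miss things now and then, are a little off and sometimes report something else, mostly with a low value. They report only what shows in the picture. A call takes as long as a camera call.
- arm.outline_of(camera, query): "mask" (384x512 bool, what is visible of it) and "at" ([column, row] in pixels, amid what is visible of it).
- arm.mark_of(camera, query): "at" ([column, row] in pixels: a listed point, or the origin of a listed thing).
The state is a dict: "time": time; "qpos": joint angles; "qvel": joint speeds; "effort": joint torques, N m; "tcp_pos": TCP position; "orientation": TCP orientation; "ft_force": force on the tool from outside, world axes, zero at the start; "wrist_torque": the same for the moment, N m; "grip_width": opening from 0.0 (shut) to 1.0 (fully open); "grasp_force": force on a finger pad.
Only numpy, scipy, OpenCV 4.12 (cv2) and the standard library are available. Lean on these libraries where they do the work, as an engineer would, in place of code of your own. Each camera call takes 0.05 s, during which the arm holds its last target. There are 200 camera calls.

### The job

Fit out the knee bracket in its nest by pressing straight down with the fingertips: first push the clamp key with the red pad fully down, then press home the nickel bushing with the blue lining, then the plain nickel bushing, and last the cream rubber stop, each until its head sits flat on the bracket. Keep to that order, do not pull any of them back up, and leave the leg tube, the loose collar and the yellow tin where they are.

Things in the scene. Friction and masses are not known exactly. Their poses are not given: they have to be found in the camera images.
- nest: green base plate fixed to the bench, 150 mm (x) by 280 mm (y) by 25 mm high (from y = -120 to +160 mm), with a rusty brown steel knee bracket 16 mm thick lying on it, its top 41 mm above the bench. Origin on the bench surface; z up. The bracket's three bores are at (-34, 8), (34, 8) and (0, -56) mm in x, y of this frame; the clamp key's hinge pin runs along x at y = 142 mm, 50 mm high. Does not move
- clamp_pad (a point): centre of the top face of the red plastic pad (30 by 32 mm) near the free end of the steel clamp key, a flat lever 80 mm long and 26 mm wide hinged at the nest's +y end, its free end pointing to the nest's -y; the pad's centre is 62 mm from the hinge pin. At the start the free end stands raised, the pad's centre about 82 to 89 mm above the bench; fully down it is 60 mm high
- clamp_key (a joint): angle in rad by which the clamp key has been pressed: about 0 to 0.12 at the start (raised by 22 to 29 degrees), 0.5 fully down, level, its rubber foot on the bracket. About 5 N down on the red pad turns it; it stays where it is left; firm stop at 0.5
- lined_top (a point): centre of the top of the blue-lined bushing: nickel flanged bushing with a bright blue plastic ring inside its rim and a dark 11 mm hole; head a disc 30 mm across and 6 mm thick with a flat top, on a 21 mm shank standing upright in one of the three bores of the bracket (which bore varies)
- lined_bushing (a joint): push-in depth in m: about 0 to 0.002 at the start (head's underside 12 to 14 mm above the bracket), 0.014 fully home with the head's underside flat on the bracket's top (head's top then 47 mm above the bench); falls below 0 if pulled up. About 5 N straight down slides it; it stays where it is left; there is a firm stop at 0.014
- plain_top (a point): centre of the top of the plain bushing: nickel flanged bushing, all metal, with a dark 13 mm hole; head a disc 30 mm across and 6 mm thick with a flat top, on a 21 mm shank standing upright in one of the three bores of the bracket (which bore varies)
- plain_bushing (a joint): as for lined_bushing: push-in depth in m: about 0 to 0.002 at the start (head's underside 12 to 14 mm above the bracket), 0.014 fully home with the head's underside flat on the bracket's top (head's top then 47 mm above the bench); falls below 0 if pulled up. About 5 N straight down slides it; it stays where it is left; there is a firm stop at 0.014
- rubber_top (a point): centre of the top of the rubber stop: solid cream-coloured hard rubber stop, no hole; head a disc 30 mm across and 6 mm thick with a flat top, on a 21 mm shank standing upright in one of the three bores of the bracket (which bore varies)
- rubber_stop (a joint): as for lined_bushing: push-in depth in m: about 0 to 0.002 at the start (head's underside 12 to 14 mm above the bracket), 0.014 fully home with the head's underside flat on the bracket's top (head's top then 47 mm above the bench); falls below 0 if pulled up. About 5 N straight down slides it; it stays where it is left; there is a firm stop at 0.014
- leg_tube: bystander: loose aluminium leg tube 30 mm across with a dark steel 40 mm square clamp on each end, 236 mm long over all along its y, 40 mm high, lying on the bench beyond the nest; origin under its middle
- spare_collar: bystander: loose nickel collar, 38 mm across, 22 mm high, on the bench on the robot's side of the nest; origin at the centre of its underside
- grease_tin: bystander: loose yellow tin with a pale metal top, 52 mm across, 45 mm high, on the bench past the nest's -y end; origin at the centre of its underside

How it is judged:
By the outcome, as a careful person would: the job done as asked, in the order asked, and still so for the second after the job is handed in, with the robot touching nothing.
It also fails if it takes over 48 s, if anything falls off the work surface, if the arm or the gripper's body presses on something with over 40 N, if the wrist force passes 120 N, or if a joint passes its speed limit or range.

## Working session

There is one attempt and no reset: what is moved stays moved. The work goes in short steps, Python scripts to look and compute and a shell command to move; the robot and the scene stay as the last step left them, time stands still between calls to the robot, and variables do not carry over. Pictures are saved under pics/ and viewed, at most 10 in all, crops included, and the job is handed in when it is done.

```bash
mkdir -p pics
cat > h.py <<'E'
import numpy as np, cv2
from scipy.spatial.transform import Rotation as R
from workcell import arm
def pose(c,s=None):
    if 'pose' in c: return np.array(c['pose'])
    T=np.eye(4);T[:3,:3]=R.from_euler('xyz',s['orientation']).as_matrix();T[:3,3]=s['tcp_pos']
    return T@np.array(c['mount'])
def ray(c,P,at):
    f=192/np.tan(np.radians(c['vertical_fov'])/2)
    d=P[:3,:3]@np.array([(at[0]-c['cx'])/f,(at[1]-c['cy'])/f,1]);return P[:3,3],d/np.linalg.norm(d)
def atz(c,P,at,z):
    o,d=ray(c,P,at);return o+d*(z-o[2])/d[2]
def tri(rs):
    A=sum(np.eye(3)-np.outer(d,d) for o,d in rs);b=sum((np.eye(3)-np.outer(d,d))@o for o,d in rs);return np.linalg.solve(A,b)
E
python3 - <<'E'
from h import *
np.set_printoptions(precision=1,suppress=True)
s=arm.read_state();print(s)
cs={}
for n in ['top','side']:
    c=arm.capture(n);cs[n]=c;cv2.imwrite(f'pics/{n}0.png',c['img'][...,::-1]);print(n,pose(c)[:3,3],c['vertical_fov'])
for q,z in [('nest',0),('clamp_pad',85),('lined_top',60),('plain_top',60),('rubber_top',60),('leg_tube',0),('spare_collar',0),('grease_tin',0)]:
    rs=[]
    for n in cs:
        m=arm.mark_of(n,q)
        for k in m[:2]: print(q,n,round(k['p'],2),np.array(k['at']),atz(cs[n],pose(cs[n]),k['at'],z))
        if m: rs.append(ray(cs[n],pose(cs[n]),m[0]['at']))
    if len(rs)==2: print('  tri',tri(rs))
E
```

```text
{'time': 0.0, 'qpos': array([-1.1,  0.3,  1.6,  0. ,  1.3, -0. ]), 'qvel': array([ 0., -0., -0., -0., -0., -0.]), 'effort': array([ -0. , -41.6, -23.4,   0. ,   0. ,   0. ]), 'tcp_pos': array([ 259.6, -512.5,  230.5]), 'orientation': array([-3.1, -0. ,  0.5]), 'ft_force': array([0.1, 0.1, 0.4]), 'wrist_torque': array([-0. , -0. ,  0.1]), 'grasp_force': 0.0, 'grip_width': 0.9976219834887071}
top [499.8  15.1 858.1] 50.994930698944266
side [378.7 389.6 622.7] 54.004081262388475
nest top 0.71 [237.4 200.4] [546.5  47.9   0. ]
nest side 0.9 [268.3 231.5] [546.5  49.8   0. ]
nest side 0.54 [291.6 220.4] [518.4   5.2   0. ]
  tri [547.   48.1  -2.9]
clamp_pad top 0.64 [205.2 145.4] [646.8 110.7  85. ]
clamp_pad top 0.63 [194.2 214. ] [513.3 126.4  85. ]
clamp_pad side 0.83 [266.5 248.3] [511.3 125.4  85. ]
  tri [587.1 107.6  49.8]
lined_top top 0.71 [264.8 187.2] [571.2  -8.   60. ]
lined_top side 0.55 [199.9 230.6] [635.4 138.7  60. ]
lined_top side 0.45 [272.4 187.1] [569.7  -7.6  60. ]
  tri [637.2  36.  -66.5]
plain_top top 0.62 [227.3 186.5] [570.3  66.6  60. ]
plain_top side 0.7 [252.1 213.4] [573.7  63.2  60. ]
  tri [570.6  66.6  66.2]
rubber_top top 0.46 [240.3 217.4] [509.8  38.8  60. ]
rubber_top side 0.77 [289.4 218.9] [509.8  41.3  60. ]
  tri [510.2  39.   56.5]
leg_tube top 0.71 [205.9 147. ] [659.6 119.6  -0. ]
leg_tube side 0.85 [200.3 232.3] [659.9 114.7   0. ]
  tri [657.4 118.3   7.5]
spare_collar top 0.71 [243.7 257.5] [426.3  30.6   0. ]
spare_collar side 0.66 [330.7 257.2] [420.4  42.7   0. ]
  tri [423.1  30.7 -22.4]
grease_tin top 0.87 [321.7 173.7] [ 609.5 -131.1    0. ]
grease_tin side 0.7 [284.  158.7] [ 604.9 -133.5    0. ]
  tri [ 606.9 -131.7    1.3]
```

Run:
```python
import cv2,numpy as np
a=cv2.imread('pics/top0.png')[90:290,150:370];b=cv2.imread('pics/side0.png')[110:310,150:370]
cv2.imwrite('pics/both.png',cv2.resize(np.hstack([a,b]),(792,360),interpolation=cv2.INTER_CUBIC))
```

```text
(no output)
```

View pics/both.png

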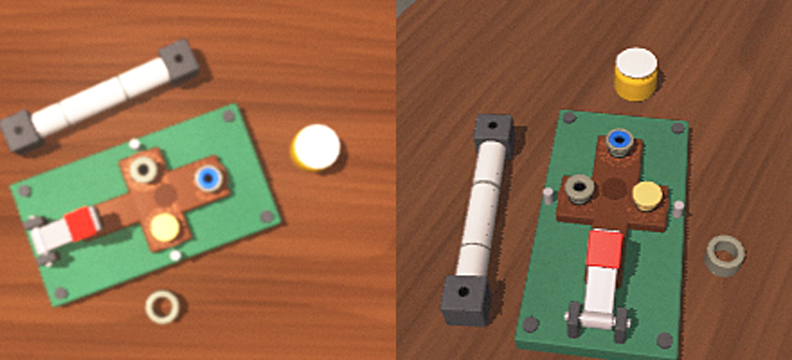

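```bash
cat >> h.py <<'E'
def shift(s,p):  # world target -> tool-frame shift
    return R.from_euler('xyz',s['orientation']).as_matrix().T@(np.array(p)-s['tcp_pos'])
E
python3 - <<'E'
from h import *
s=arm.read_state();print(s['orientation'],shift(s,[520,60,230]))
L=np.array([[-34,8],[34,8],[0,-56],[0,0]]);W=np.array([[509.8,40],[570.4,65.5],[570.5,-7.8],[546.5,48.5]])
l=L-L.mean(0);w=W-W.mean(0);th=np.arctan2((l[:,0]*w[:,1]-l[:,1]*w[:,0]).sum(),(l*w).sum())
M=np.array([[np.cos(th),-np.sin(th)],[np.sin(th),np.cos(th)]]);t=W.mean(0)-M@L.mean(0)
print(np.degrees(th),t,(L@M.T+t)-W,M@[0,142-62*np.cos(.44)]+t, M@[0,80]+t)
E
```

```text
[ 3.14142861e+00 -2.21698137e-05  4.68780259e-01] [ 490.99093479 -393.61201055    1.31426118]
24.622907593523337 [545.13355717  45.64069602] [[ 1.09203643 -1.2526528 ]
 [ 2.30876937  1.57915847]
 [-2.03436297  2.53279831]
 [-1.36644283 -2.85930398]] [509.34156465 123.73468097] [511.8020145  118.36626417]
```

```bash
python3 -m jog '[0,0,0,35,-28,0,0, 0,0,0,35,-28,0,0, 0,0,0,35,-28,0,0, 0,0,0,35,-28,0,0, 0,0,0,35,-28,0,0, 0,0,0,35,-28,0,0, 0,0,0,35,-28,0,0, 0,0,0,35,-28,0,0, 0,0,0,35,-28,0,0, 0,0,0,35,-28,0,0, 0,0,0,35,-28,0,0, 0,0,0,35,-28,0,0, 0,0,0,35,-28,0,0, 0,0,0,35,-28,0,0, 0,0,0,0,0,0,0, 0,0,0,0,0,0,0, 0,0,0,0,0,0,0]'
cat > look.py <<'E'
from h import *
import sys
np.set_printoptions(precision=1,suppress=True)
s=arm.read_state();c=arm.capture('wrist');P=pose(c,s);print(s['time'],s['tcp_pos'],s['orientation'],s['ft_force'],s['grip_width'])
cv2.imwrite(f'pics/{sys.argv[1]}.png',c['img'][...,::-1])
for a in sys.argv[2:]:
    q,z=a.split('=')
    for k in arm.mark_of('wrist',q)[:2]:
        w=atz(c,P,k['at'],float(z));print(q,round(k['p'],2),np.array(k['at']),w,'shift',shift(s,w))
E
python3 look.py w1 clamp_pad=85 lined_top=60 plain_top=60 rubber_top=60 nest=0
```

```text
time: 2.6
tcp_pos: [519.3, 57.4, 231.2]
orientation: [3.141, 0.001, 0.468]
ft_force: [0.5, 0.3, -0.8]
grip_width: -0.001
grasp_force: 0.0
2.6 [519.3  57.4 231.2] [3.1 0.  0.5] [ 0.5  0.3 -0.8] -0.0005658718443233788
clamp_pad 0.83 [178.6 147.3] [512.1 127.6  85. ] shift [ 25.3 -66.  146.2]
clamp_pad 0.64 [276.7 138.4] [557.8  54.4  85. ] shift [ 33.1  20.  146.2]
lined_top 0.56 [337.2 150.1] [571.7  -5.8  60. ] shift [ 18.4  80.  171.2]
plain_top 0.74 [271.4 111.9] [574.9  67.   60. ] shift [ 54.1  16.4 171.2]
rubber_top 0.89 [263.9 182.2] [511.7  42.1  60. ] shift [-13.5  10.1 171.2]
rubber_top 0.67 [178.6 148.2] [504.9 130.3  60. ] shift [ 20.2 -71.7 171.2]
nest 0.61 [275.8 141. ] [546.7  42.8   0. ] shift [ 18.1  25.2 231.2]
nest 0.18 [174.4 144.6] [491.2 143.6   0. ] shift [ 14.  -89.7 231.2]
```

View pics/w1.png

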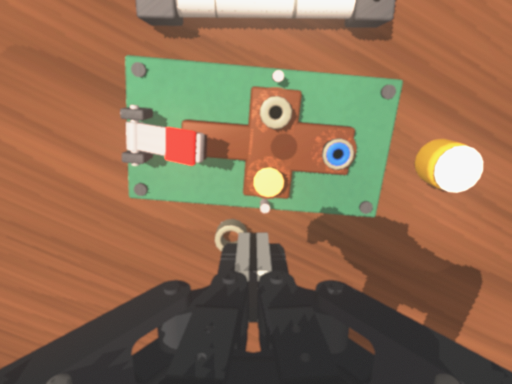

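```bash
python3 -m jog '[0,0,0,12,-30,20,0, 0,0,0,13,-31,20,0, 0,0,0,0,0,40,0, 0,0,0,0,0,40,0, 0,0,0,0,0,6,0, 0,0,0,0,0,6,0, 0,0,0,0,0,6,0, 0,0,0,0,0,6,0, 0,0,0,0,0,6,0, 0,0,0,0,0,6,0, 0,0,0,0,0,0,0]'
```

```text
time: 4.0
tcp_pos: [515.1, 123.9, 75.2]
orientation: [3.141, -0.001, 0.469]
ft_force: [1.0, 0.3, 1.7]
grip_width: -0.0
grasp_force: 0.6
```

```bash
python3 -m jog '[0,0,0,0,0,4,0, 0,0,0,0,0,4,0, 0,0,0,0,0,3,0, 0,0,0,0,0,2,0, 0,0,0,0,0,2,0, 0,0,0,0,0,0,0]'
```

```text
time: 4.6
tcp_pos: [514.5, 123.8, 60.0]
orientation: [-3.142, 0.0, 0.469]
ft_force: [2.3, -0.7, 2.8]
grip_width: 0.001
grasp_force: 1.5
```

```bash
python3 -m jog '[0,0,0,0,0,1,0, 0,0,0,0,0,1,0, 0,0,0,0,0,0,0, 0,0,0,0,0,0,0]'
```

```text
time: 5.0
tcp_pos: [514.6, 123.8, 59.8]
orientation: [3.141, -0.001, 0.469]
ft_force: [-1.8, -2.5, 14.0]
grip_width: -0.001
grasp_force: 7.7
```

```bash
python3 -m jog '[0,0,0,0,0,1,0, 0,0,0,0,0,1,0, 0,0,0,0,0,0,0, 0,0,0,0,0,0,0]'
```

```text
time: 5.4
tcp_pos: [514.7, 123.8, 59.6]
orientation: [3.141, -0.001, 0.469]
ft_force: [-5.6, -3.9, 28.3]
grip_width: 0.003
grasp_force: 14.1
```

```bash
python3 -m jog '[0,0,0,0,0,-15,0, 0,0,0,0,0,-40,0, 0,0,0,-20,0,-40,0, 0,0,0,-20,35,0,0, 0,0,0,-28,35,0,0, 0,0,0,0,36,0,0, 0,0,0,0,36,0,0, 0,0,0,0,0,0,0, 0,0,0,0,0,0,0]'
python3 look.py w2 clamp_pad=60 lined_top=60 plain_top=60 rubber_top=60
```

```text
time: 6.3
tcp_pos: [517.0, -33.4, 150.2]
orientation: [-3.139, 0.002, 0.467]
ft_force: [0.5, 0.5, -0.1]
grip_width: -0.005
grasp_force: 0.0
6.3 [517.  -33.4 150.2] [-3.1  0.   0.5] [ 0.5  0.5 -0.1] -0.0049057176235046615
clamp_pad 0.82 [57.4 99.9] [516.6 116.4  60. ] shift [  67.2 -133.7   90.5]
lined_top 0.75 [254. 113.] [569.   -6.9  60. ] shift [58.6 -0.  90.1]
plain_top 0.68 [165.9  52.4] [577.6  61.9  60. ] shift [ 97.2 -57.6  90.2]
rubber_top 0.62 [160.2 156.4] [511.8  39.2  60. ] shift [ 28.3 -66.9  90.4]
```

View pics/w2.png

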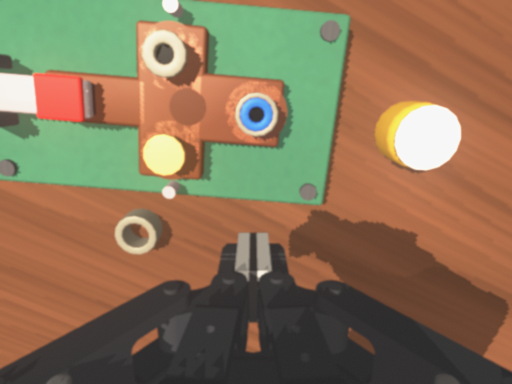

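The key lies level (red pad at 60,98), and the lined bushing is at (257,114), 59 mm ahead in tool x.

```bash
python3 -m jog '[0,0,0,30,0,20,0, 0,0,0,29,0,10,0, 0,0,0,0,0,30,0, 0,0,0,0,0,20,0, 0,0,0,0,0,4,0, 0,0,0,0,0,4,0, 0,0,0,0,0,4,0, 0,0,0,0,0,4,0, 0,0,0,0,0,3,0, 0,0,0,0,0,2,0, 0,0,0,0,0,1,0, 0,0,0,0,0,0,0, 0,0,0,0,0,0,0]'
```

```text
time: 7.85
tcp_pos: [571.4, -6.8, 49.6]
orientation: [3.141, -0.002, 0.469]
ft_force: [0.7, 2.3, 4.9]
grip_width: -0.002
grasp_force: 2.3
```

```bash
python3 -m jog '[0,0,0,0,0,1,0, 0,0,0,0,0,1,0, 0,0,0,0,0,1,0, 0,0,0,0,0,1,0, 0,0,0,0,0,1,0, 0,0,0,0,0,1,0, 0,0,0,0,0,0,0, 0,0,0,0,0,0,0]'
```

```text
time: 8.65
tcp_pos: [571.5, -6.8, 46.9]
orientation: [3.14, -0.003, 0.469]
ft_force: [-4.8, 3.5, 27.2]
grip_width: -0.003
grasp_force: 13.3
```

```bash
python3 -m jog '[0,0,0,0,0,-15,0, 0,0,0,0,0,-35,0, 0,0,0,17,-31,0,0, 0,0,0,18,-32,0,0, 0,0,0,0,0,0,0, 0,0,0,0,0,25,0, 0,0,0,0,0,6,0, 0,0,0,0,0,4,0, 0,0,0,0,0,4,0, 0,0,0,0,0,4,0, 0,0,0,0,0,3,0, 0,0,0,0,0,1,0, 0,0,0,0,0,1,0, 0,0,0,0,0,1,0, 0,0,0,0,0,1,0, 0,0,0,0,0,0,0, 0,0,0,0,0,0,0]'
```

```text
time: 10.35
tcp_pos: [572.9, 64.4, 46.7]
orientation: [3.141, 0.0, 0.469]
ft_force: [-11.2, -3.0, 25.0]
grip_width: -0.004
grasp_force: 12.1
```

```bash
python3 -m jog '[0,0,0,0,0,-15,0, 0,0,0,0,0,-35,0, 0,0,0,-33,-2,0,0, 0,0,0,-33,-3,0,0, 0,0,0,0,0,0,0, 0,0,0,0,0,25,0, 0,0,0,0,0,6,0, 0,0,0,0,0,4,0, 0,0,0,0,0,4,0, 0,0,0,0,0,4,0, 0,0,0,0,0,3,0, 0,0,0,0,0,1,0, 0,0,0,0,0,1,0, 0,0,0,0,0,1,0, 0,0,0,0,0,1,0, 0,0,0,0,0,0,0, 0,0,0,0,0,0,0]'
```

```text
time: 12.05
tcp_pos: [512.6, 39.7, 46.8]
orientation: [3.141, -0.001, 0.469]
ft_force: [-8.9, -2.2, 27.1]
grip_width: 0.001
grasp_force: 13.6
```

Home as well. I'll retreat and check.

```bash
python3 -m jog '[0,0,0,0,0,-15,0, 0,0,0,0,0,-40,0, 0,0,0,-40,0,-30,0, 0,0,0,-40,0,0,0, 0,0,0,-40,0,0,0, 0,0,0,0,0,0,0, 0,0,0,0,0,0,0]'
python3 - <<'E'
from h import *
np.set_printoptions(precision=1,suppress=True)
s=arm.read_state();w=arm.capture('wrist');c=arm.capture('side')
cv2.imwrite('pics/end.png',np.hstack([cv2.resize(c['img'][110:310,150:370],(396,360)),cv2.resize(w['img'],(400,360))])[...,::-1])
for q,z in [('clamp_pad',60),('lined_top',47),('plain_top',47),('rubber_top',47)]:
    mw=arm.mark_of('wrist',q);ms=arm.mark_of('side',q)
    if mw and ms: print(q,mw[0]['p'],ms[0]['p'],tri([ray(w,pose(w,s),mw[0]['at']),ray(c,pose(c),ms[0]['at'])]))
E
```

```text
time: 12.75
tcp_pos: [406.0, -14.7, 129.0]
orientation: [3.14, -0.003, 0.468]
ft_force: [0.4, -0.9, -0.3]
grip_width: -0.001
grasp_force: 0.0
rubber_top 0.84 0.6 [508.4  37.9  58.5]
```

View pics/end.png

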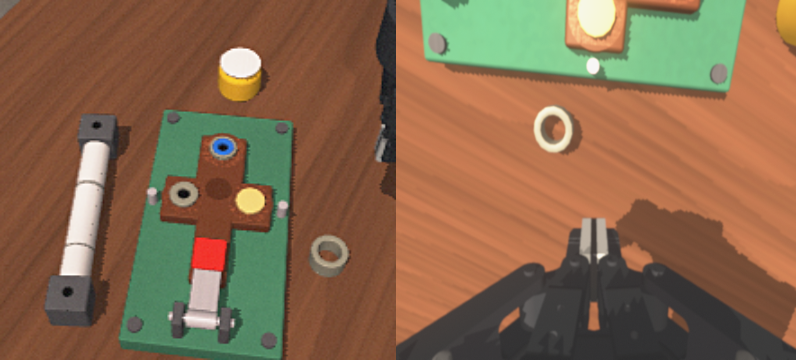

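The heads at (223,148), (183,193) and (251,201) sit flat, the key is level (pad 210,253), and the bystanders haven't moved.

```bash
python3 -c "
from workcell import arm
print(arm.sign_off())"
```

```text
the job is handed in; nothing more can be done
None
```

I pressed the clamp key, blue-lined bushing, plain bushing and rubber stop fully home in that order, left the leg tube, collar and tin untouched, and handed the job in at about 13 s.

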